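Zero the bench scale on a reference power supply

ROBOT

A 7-joint arm with a two-finger parallel gripper is mounted at the origin on the work surface. World frame = base frame: x ahead of the robot, y to its left, z up, the work surface at z = 0. Lengths are in m, angles in rad, forces in N, time in s.
With the tool pointing down it reaches from about 0.4 to 0.85 m from the base axis. Payload 4.5 kg.
Tool frame: the origin (TCP) lies at the very end of the fingers, on their centre line; the grasp point (between the pads) lies 19 mm behind it; z points along the fingers, y is the direction in which the jaws open and shut (so a half turn about z gives the same grasp; the last joint's range is limited). The gripper opens to 88 mm and grips with 3 to 60 N. Pads are 18 mm wide; open, the fingers measure 123 mm over their backs; the gripper's body (75 mm by 187 mm) begins 45 mm behind the grasp point.
Start: joints at [1.368, 0.689, -0.195, 1.565, 0.157, 0.902, -0.215], TCP at [0.147, -0.608, 0.239] pointing down, gripper open.
Joint ranges: [-3.01, 3.01], [-0.46, 2.08], [-1.47, 1.51], [0.13, 2.56], [-1, 4.14], [0.04, 2.09], [-2.66, 2.66]. Speed limits (rad/s): [2.57, 2.57, 3.14, 3.14, 3.14, 3.14, 3.14].

INTERFACE

Orientations are given as a unit quaternion [x, y, z, w].
In Python, from plant import read_state, grab_frame, camera_params, sign_off, outline_of gives the robot as it stands.
- The arm moves only by the tool drive_tool, never from a script. Its argument "motion" is a list of rows, each a list of 6 numbers: the shift along the tool's x, y, z in units of 50 mm (1.0 is 50 mm), then the turn, a rotation vector about the tool's x, y, z in units of 10 degrees (1.0 is 10 degrees). In form: [[dx, dy, dz, ax, ay, az], ...]. A call has 1 to 8 rows; each row shifts and turns the pose as measured when the row begins, along the tool's axes as they then stand; what a row does not reach is not made up. A row lasts 1/8 s, in which the tool goes at most 62.5 mm and 10.7 degrees, less where a joint would pass 70% of its speed; a pose out of reach is approached as far as the arm can. A call is refused whole if a number of a shift passes 1 or a number of a turn 1, either way. A call with a gripper value outside its range is refused whole. "jaw" is the opening, from 0 (shut) to 1 (fully open), set as the call begins (left out, the last holds). The fingers move at their own pace and stop on an object; "squeeze" is the grip in N (left out, the last holds). Time passes only in rows, so rows that do not move let the fingers close. It gives the time, the measured TCP pose, the force and the opening at its end, in the units of the state.
- read_state(): the state, without advancing time (a new reading comes with each control period).
- grab_frame(name): name is "side" or "top" or "wrist"; returns the picture (384x512x3 uint8, red, green, blue); there is no depth.
- camera_params(name): a dict with "fx", "fy", "cx", "cy" (pixels), "xyz" and "rotation" of the camera in the world; the wrist camera has in their place "tool_from_camera" (4x4, takes a point from camera to tool coordinates, whose origin is the TCP and whose axes are the flange's). Camera axes: x right, y up, looking along -z (the intrinsics and any distortion apply to the point x, -y, -z); pixel columns grow to the right and rows downward; lengths in m; the calibration is good to about 2 mm. A picture is of the moment at which its call begins: read the wrist's pose just before it. camera_params takes no time and is no camera call.
- sign_off(): hands the job in, once; it reports no verdict.
Trained networks look in the newest picture that a camera, given by its name, has taken for a name from the list of things; names that differ only in an ending like _2 or _b are one class to them, and where a whole thing is asked for, a point or a joint stands for the part that bears it (a point fixed in the world has none). Each returns a list of dicts, best first, with "confidence" (0 to 1); they miss things now and then, are a little off and sometimes report something else, mostly with a low value. They report only what shows in the picture. A call takes as long as a camera call.
- outline_of(camera, name): "region" (384x512 bool, what is visible of it) and "extent" ([left, top, right, bottom] in pixels, round what is visible of it).
The state is a dict: "t": time; "qpos": joint angles; "dq": joint speeds; "tau": joint torques, N m; "position": TCP position; "tool_rot": TCP orientation; "contact_force": force on the tool from outside, world axes, zero at the start; "torque": the same for the moment, N m; "width": finger opening in m.
Only numpy, scipy, OpenCV 4.12 (cv2) and the standard library are available. Lean on these libraries where they do the work, as an engineer would, in place of code of your own. Each camera call takes 0.05 s, during which the arm holds its last target.

TASK

Draw the power supply module out of its bay in the network chassis by its handle and let it go on the bench, then take it again round its body (never lift it by the handle) and set it gently, the same side up, in the middle of the scale's pan, lengthwise along the pan, without pushing the pan down to its stop. With the module resting there, turn the scale's dial by its bar grip until the solid zero wedge stands at the pointer, to within half a division, so that other modules can be compared with this one. Let go of everything, and leave the other things on the bench where they are.

Things in the scene. Friction and masses are not known exactly. Their poses are not given: they have to be found in the camera images.
- module: Power supply, a plain steel block 140 long (x), 56 wide (y), 40 mm high (z), with a black D-handle 40 mm out of the middle of its -x end. Origin: centre of the block's underside. It starts in the chassis bay, upright on the bench, handle end flush with the chassis front or up to 15 mm out, axes as the chassis. Mass 0.44 to 0.7 kg, its centre within 10 mm of the block's middle.
- handle (a point): The place to grip the module's handle: an upright bar 10 mm wide (module y), 22 mm long (module x), from 8 to 38 mm above the bench; this point is 26 mm above the underside and 26 mm out from the end of the block, and lies at module x = -96 mm. Axes as the module.
- chassis: Fixed dark flat chassis, 400 wide, 270 deep, 48 mm high, on the robot's left. Origin: on the bench in the middle of its bay's mouth, in its front plane. Its x points into the bay: the module comes out to its -x, roughly the robot's right (world -y). Bay 60 wide, 43 high, 155 deep, no floor (the module slides on the bench), 5 mm roof. Module wholly out: its origin at chassis x below -0.070.
- scale: Fixed grey spring scale on the robot's right: housing 275 (x) by 170 (y) by 45 mm high. Origin: on the bench under the axis of its dial, which is on the near side; the pan is 125 mm farther along its +x. z up.
- pan_top (a point): Centre of the upper face of the scale's flat steel pan, 90 mm (its x) by 190 mm long (its y); 81 mm above the bench when empty. Axes as the scale's. The pan sinks straight down on a spring of 450 N/m (10 to 16 mm under the module) and has 30 mm of travel.
- pan (a joint): How far the pan has sunk, m: 0 empty, 0.030 at its stop. It must never pass 0.027.
- pointer (a joint): Angle of the pointer, rad, clockwise seen from above, 0 with the pan empty: 100 rad per metre of pan travel, about 1.0 to 1.6 rad under the module. It settles within about half a second.
- pointer_tip (a point): Top of the upturned tip of the thin black pointer, 64 mm from the dial's axis, just outside the dial's rim. At pointer angle 0 it lies towards the scale's -y from the axis.
- dial (a joint): Angle of the dial, rad, clockwise seen from above, -2.8 to 2.8; the scale reads zero when it equals the pointer angle. Starts between -0.3 and 0.6. It stays where it is left (friction 0.06 N m).
- zero_mark (a point): Outer end of the solid black zero wedge on the white dial, on its rim 52 mm from the axis. It turns with the dial: its y axis points to the dial's axis, its x along the rim. At dial angle 0 it lies towards the scale's -y from the axis. The dial is 106 mm across, its top 56 mm above the bench, with 50 divisions of 7.2 degrees (0.126 rad).
- dial_grip (a point): On the dial's axis, 81 mm above the bench, 25 mm above the dial's white face: the place to pinch the grey bar grip that turns the dial. The bar is 60 mm long, along the line from the axis to the zero wedge (this point's y), 14 mm wide (its x), and its top is 94 mm above the bench. Axes turn with the dial.
- mug: White mug, 80 mm across, 90 mm high, a bystander. Origin under its centre.
- screwdriver: Black screwdriver 190 mm long, lying on the bench near the robot, a bystander.
- drive: Hard disk drive 100 x 70 x 15 mm, a bystander. Origin under its centre.
- heatsink: Finned aluminium heat sink 80 x 80 x 38 mm, a bystander. Origin under its centre.
- tape: Ring of grey tape, 90 mm across, 25 mm high, lying near the robot, a bystander. Origin under its centre.
- bracket: Steel angle bracket 160 x 40 x 40 mm, a bystander. Origin under its centre.

How it is judged:
By the outcome, as a careful person would: the job done as asked, in the order asked, and still so for the second after the job is handed in, with the robot touching nothing.
It also fails if it takes over 72 s, if anything falls off the work surface, if the arm or the gripper's body presses on something with over 40 N, if the wrist force passes 120 N, or if a joint passes its speed limit or range.

## Working session

There is one attempt and no reset: what is moved stays moved. The work goes in short steps, Python scripts to look and compute and a tool call to move; the robot and the scene stay as the last step left them, time stands still between calls to the robot, and variables do not carry over. Pictures are saved under pics/ and viewed, and the job is handed in when it is done.

Besides the shell and the picture viewer there is one more tool, called after "Request:" as name([rows], argument=value, ...), one row to a line, values as JSON. drive_tool: Moves the arm, as the interface text tells. Its arguments: {"type":"object","properties":{"motion":{"type":"array","items":{"type":"array","items":{"type":"number"}}},"jaw":{"type":"number"},"squeeze":{"type":"number"}},"required":["motion"]}

```bash
ls; mkdir -p pics; python3 - <<'E'
from plant import *
import cv2, numpy as np
s=read_state(); print({k:np.round(v,4) for k,v in s.items()})
for n in ["side","top","wrist"]:
    im=grab_frame(n); cv2.imwrite(f"pics/a_{n}.png",im[:,:,::-1]); print(n,camera_params(n))
E
```

```text
pics
{'t': np.float64(0.0), 'qpos': array([ 1.3678,  0.69  , -0.1945,  1.5663,  0.1573,  0.9025, -0.2151]), 'dq': array([-0.0007, -0.0008, -0.0014,  0.0012, -0.0005, -0.0003, -0.0017]), 'tau': array([ 2.00000e-04, -5.27570e+01, -1.26700e+00, -1.53434e+01,
       -5.26000e-02,  6.60000e-03,  2.00000e-04]), 'position': array([ 0.1464, -0.607 ,  0.2379]), 'tool_rot': array([ 9.930e-01,  1.181e-01, -2.000e-04, -9.000e-04]), 'contact_force': array([ 0.3796, -0.4369, -0.3266]), 'torque': array([-0.01  , -0.0325,  0.0548]), 'width': np.float64(0.0878)}
side {'fx': 355.4051159198579, 'fy': 355.4051159198579, 'cx': 260.81852968750974, 'cy': 189.35166441369904, 'xyz': array([ 0.50452448, -0.66092961,  0.64594636]), 'rotation': array([ 0.42473465, -0.01916853, -0.02476958,  0.90477595])}
top {'fx': 392.72617160561003, 'fy': 392.72617160561003, 'cx': 254.12406515850233, 'cy': 191.24327119209678, 'xyz': array([0.35676278, 0.04857936, 1.09914065]), 'rotation': array([ 0.06376968, -0.07700034, -0.69266128,  0.71430017])}
wrist {'fx': 313.5801579542093, 'fy': 313.5801579542093, 'cx': 261.63150717800636, 'cy': 191.28036853307296, 'tool_from_camera': array([[ 3.85515634e-04,  9.64115884e-01,  2.65481477e-01,
         6.83170364e-02],
       [ 9.99999914e-01, -4.12573482e-04,  4.61540548e-05,
        -2.49975490e-05],
       [ 1.54028474e-04,  2.65481436e-01, -9.64115960e-01,
        -1.46246146e-01],
       [ 0.00000000e+00,  0.00000000e+00,  0.00000000e+00,
         1.00000000e+00]])}
```

View pics/a_side.png

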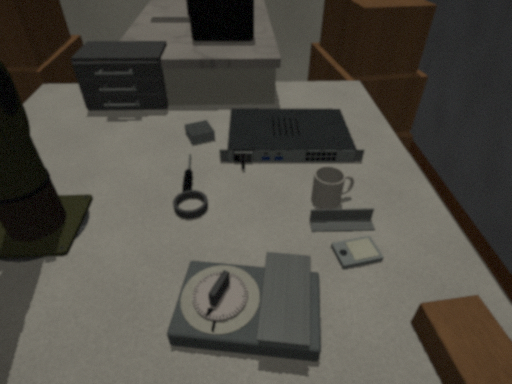

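View pics/a_top.png

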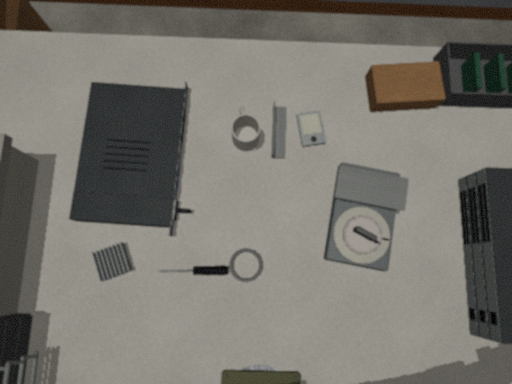

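View pics/a_wrist.png

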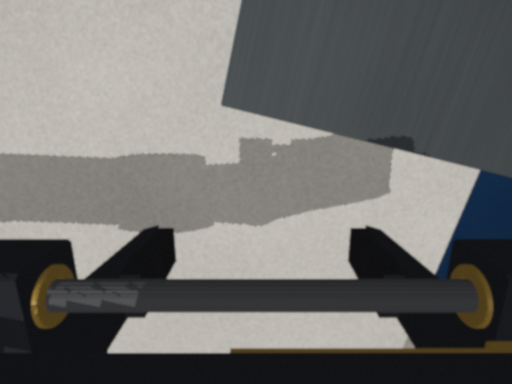

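```bash
cat > h.py <<'E'
from plant import *
import cv2, numpy as np
from scipy.spatial.transform import Rotation as R
def cam(n,st=None):
    p=camera_params(n); K=np.array([[p['fx'],0,p['cx']],[0,p['fy'],p['cy']],[0,0,1]])
    if n=='wrist':
        s=st; T=np.eye(4);T[:3,:3]=R.from_quat(s['tool_rot']).as_matrix();T[:3,3]=s['position']
        T=T@np.array(p['tool_from_camera']); return K,T[:3,:3],T[:3,3],p
    return K,R.from_quat(p['rotation']).as_matrix(),np.array(p['xyz']),p
def proj(c,P):
    K,Rm,t,_=c; q=(np.atleast_2d(P)-t)@Rm; q=q*[1,-1,-1]; u=q@K.T; return u[:,:2]/u[:,2:]
def back(c,px,z):
    K,Rm,t,_=c; px=np.atleast_2d(px); d=np.c_[px,np.ones(len(px))]@np.linalg.inv(K).T; d=(d*[1,-1,-1])@Rm.T
    return t+d*((z-t[2])/d[:,2])[:,None]
def grab(n,f):
    s=read_state(); im=grab_frame(n); cv2.imwrite(f"pics/{f}.png",im[:,:,::-1]); return s,im
def crop(im,x0,y0,x1,y1,k,f):
    cv2.imwrite(f"pics/{f}.png",cv2.resize(im[y0:y1,x0:x1,::-1],None,fx=k,fy=k,interpolation=cv2.INTER_CUBIC))
def tgt(pos,yaw):
    """world target (tool down; tool x axis at yaw): gives shift in tool units and turn"""
    s=read_state(); Rm=R.from_quat(s['tool_rot']); Rt=R.from_euler('z',yaw)*R.from_euler('x',np.pi)
    print('shift(tool,50mm)',np.round(Rm.inv().apply(np.array(pos)-s['position'])/.05,3),'turn(10deg)',np.round(np.degrees((Rm.inv()*Rt).as_rotvec())/10,3))
E
python3 - <<'E'
from h import *
im=cv2.imread('pics/a_top.png')[:,:,::-1]
crop(im,60,70,240,250,4,'c1'); crop(im,300,140,440,290,4,'c2')
for n in ['top','side']:
    for o in ['module','handle','chassis','scale','pan_top','dial','zero_mark','pointer_tip','dial_grip','mug','drive','heatsink','tape','bracket','screwdriver']:
        r=outline_of(n,o); 
        if r:
            m=r[0]['region']; ys,xs=np.nonzero(m); print(n,o,round(r[0]['confidence'],2),np.round(r[0]['extent'],1),(xs.mean().round(1),ys.mean().round(1)),m.sum(),len(r))
            np.save(f'pics/m_{n}_{o}.npy',m)
        else: print(n,o,None)
E
```

```text
top module 0.74 [324.8 165.7 408.9 272.2] (np.float64(364.3), np.float64(215.9)) 6731 3
top handle 0.38 [230.8 250.7 262.4 282.6] (np.float64(245.2), np.float64(264.2)) 409 2
top chassis 0.87 [ 70.6  84.3 188.8 238.2] (np.float64(130.3), np.float64(155.3)) 14119 1
top scale 0.97 [324.8 165.5 405.9 270.9] (np.float64(364.1), np.float64(215.9)) 6780 1
top pan_top 0.71 [335.1 165.6 407.2 206.9] (np.float64(371.2), np.float64(187.8)) 2420 1
top dial 0.64 [340.9 217.2 382.3 254. ] (np.float64(362.1), np.float64(234.6)) 1260 1
top zero_mark 0.85 [344.  214.7 382.2 256.3] (np.float64(362.6), np.float64(234.5)) 1220 3
top pointer_tip None
top dial_grip 0.7 [344.6 217.7 383.9 252.8] (np.float64(362.7), np.float64(234.4)) 1241 1
top mug 0.61 [232.1 109.2 258.5 152.8] (np.float64(245.3), np.float64(132.0)) 908 1
top drive 0.83 [297.1 109.1 326.2 147.8] (np.float64(311.2), np.float64(128.9)) 785 1
top heatsink 0.86 [ 95.  242.4 132.9 279.5] (np.float64(112.3), np.float64(261.6)) 1050 1
top tape None
top bracket 0.66 [270.1 104.2 285.3 159.2] (np.float64(278.9), np.float64(132.0)) 715 2
top screw
[... 651 characters left out ...]
 320.7] (np.float64(219.4), np.float64(295.7)) 2072 2
side pointer_tip None
side dial_grip 0.72 [218.3 108.7 361.1 162.9] (np.float64(289.8), np.float64(135.4)) 6326 2
side mug 0.67 [310.2 165.2 352.7 207.8] (np.float64(328.8), np.float64(186.7)) 1275 1
side drive 0.75 [329.6 234.7 384.7 269. ] (np.float64(356.0), np.float64(252.3)) 1221 1
side heatsink 0.83 [181.2 123.5 214.3 144.9] (np.float64(199.2), np.float64(132.1)) 564 2
side tape 0.84 [172.7 192.6 209.4 218.7] (np.float64(190.0), np.float64(204.1)) 530 1
side bracket 0.58 [311.4 205.2 376.6 233.3] (np.float64(340.9), np.float64(219.8)) 1475 1
side screwdriver 0.75 [178.7 165.8 194.  192.8] (np.float64(186.8), np.float64(179.7)) 203 2
```

View pics/c1.png

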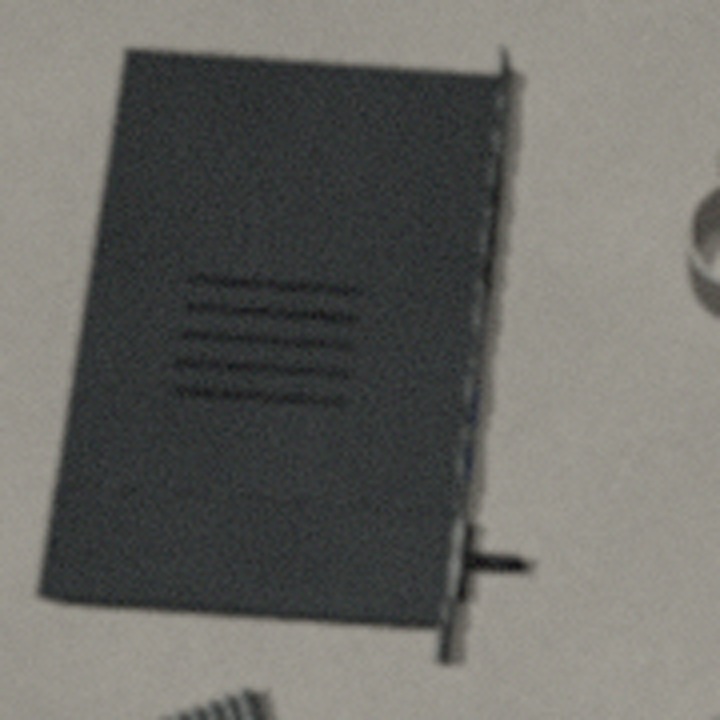

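View pics/c2.png

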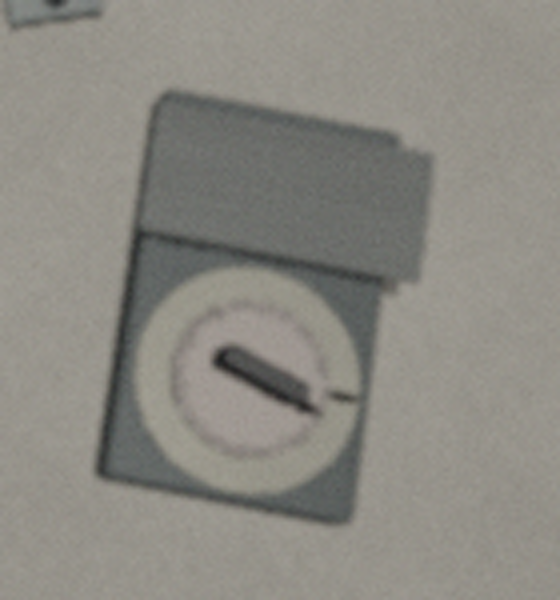

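```bash
python3 - <<'E'
from h import *
c=cam('top'); cs=cam('side')
ch=np.array([[130,50],[498,75],[440,628],[40,598]])/4+[60,70]
P=back(c,ch,.048); print(P.round(4)); 
for i in range(4): d=P[(i+1)%4]-P[i]; print(np.hypot(*d[:2]),np.degrees(np.arctan2(d[1],d[0])))
pan=np.array([[163,92],[433,153],[415,283],[140,232]])/4+[300,140]
P=back(c,pan,.081); print(P.round(4),P.mean(0))
for i in range(4): d=P[(i+1)%4]-P[i]; print(np.hypot(*d[:2]),np.degrees(np.arctan2(d[1],d[0])))
print('handle top',back(c,np.array([[500,563]])/4+[60,70],.038), 'h tip', back(c,np.array([[528,566],[470,562]])/4+[60,70],.038))
print('handle side',back(cs,[[243,158]],.026))
m=np.load('pics/m_top_dial.npy');ys,xs=np.nonzero(m); print('dial',back(c,[[xs.mean(),ys.mean()]],.056))
m=np.load('pics/m_side_dial.npy');ys,xs=np.nonzero(m); print('dial side',back(cs,[[xs.mean(),ys.mean()]],.056))
hs=np.array([[100,472],[350,520]])/4+[300,140]; P=back(c,hs,.045); print('housing near corners',P)
for o,z in [('mug',.05),('drive',.015),('bracket',.02),('heatsink',.038),('screwdriver',.02)]:
    m=np.load(f'pics/m_top_{o}.npy');ys,xs=np.nonzero(m); print(o,back(c,[[xs.mean(),ys.mean()]],z).round(3))
print('tape',back(c,[[246,265]],.02))
E
```

```text
[[0.872  0.5039 0.048 ]
 [0.863  0.2403 0.048 ]
 [0.4648 0.2536 0.048 ]
 [0.4765 0.5202 0.048 ]]
0.263760705231898 -91.94793618162157
0.3984459936117439 178.08806228214894
0.26686076872120035 87.4706216573154
0.39574799862914195 -2.3585287826067938
[[ 0.6482 -0.199   0.081 ]
 [ 0.6121 -0.3805  0.081 ]
 [ 0.5233 -0.3642  0.081 ]
 [ 0.5516 -0.1822  0.081 ]] [ 0.58381262 -0.28147995  0.081     ]
0.1851034887792418 -101.26253995766163
0.09025389550445033 169.5514990488787
0.18412335771427807 81.15113092268696
0.09802898298211 -9.844605390920506
handle top [[0.51123949 0.21808509 0.038     ]] h tip [[0.50978677 0.19899784 0.038     ]
 [0.51127784 0.23843345 0.038     ]]
handle side [[0.51343136 0.23651044 0.026     ]]
dial [[ 0.45945368 -0.25920648  0.056     ]]
dial side [[ 0.4571323  -0.26528877  0.056     ]]
housing near corners [[ 0.39535695 -0.1616983   0.045     ]
 [ 0.36882194 -0.32780006  0.045     ]]
mug [[0.738 0.062 0.05 ]]
drive [[ 0.767 -0.13   0.015]]
bracket [[ 0.752 -0.035  0.02 ]]
heatsink [[0.37  0.401 0.038]]
screwdriver [[0.355 0.144 0.02 ]]
tape [[0.37135023 0.04755761 0.02      ]]
```

```bash
cat >> h.py <<'E'
def plan(pos,yawdeg,n,s=None):
    s=s or read_state(); Rm=R.from_quat(s['tool_rot']); Rt=R.from_euler('z',np.radians(yawdeg))*R.from_euler('x',np.pi)
    rv=(Rm.inv()*Rt).as_rotvec(); d=(np.array(pos)-s['position'])/n; out=[]
    for i in range(n):
        Ri=Rm*R.from_rotvec(rv*i/n)
        out.append([round(float(v),2) for v in np.r_[Ri.inv().apply(d)/.05,np.degrees(rv/n)/10]])
    print('at',s['t'].round(2),s['position'].round(4),'yaw',yaw(s).round(2),'tilt',tilt(s),'w',s['width'].round(4),'F',s['contact_force'].round(2)); print(out)
def yaw(s): v=R.from_quat(s['tool_rot']).apply([1,0,0]); return np.degrees(np.arctan2(v[1],v[0]))
def tilt(s): return R.from_quat(s['tool_rot']).apply([0,0,1]).round(3)[:2]
E
python3 - <<'E'
from h import *
plan([.46,-.33,.30],79,8)
E
```

```text
Traceback (most recent call last):
  File "h.py", line 29, in plan
    print('at',s['t'].round(2),s['position'].round(4),'yaw',yaw(s).round(2),'tilt',tilt(s),'w',s['width'].round(4),'F',s['contact_force'].round(2)); print(out)
               ^^^^^^^^^^^^
AttributeError: 'float' object has no attribute 'round'
```

```bash
sed -i "s/s\['t'\].round(2)/round(float(s['t']),2)/" h.py; python3 - <<'E'
from h import *
plan([.52,-.40,.30],79,8)
E
```

```text
Traceback (most recent call last):
  File "h.py", line 29, in plan
    print('at',round(float(s['t']),2),s['position'].round(4),'yaw',yaw(s).round(2),'tilt',tilt(s),'w',s['width'].round(4),'F',s['contact_force'].round(2)); print(out)
                                                                                                      ^^^^^^^^^^^^^^^^
AttributeError: 'float' object has no attribute 'round'
```

```bash
sed -i "s/s\['width'\].round(4)/round(float(s['width']),4)/" h.py; python3 - <<'E'
from h import *
plan([.52,-.40,.30],79,8)
E
```

```text
at 1.65 [ 0.1466 -0.6076  0.2387] yaw 13.57 tilt [ 0. -0.] w 0.0881 F [-0.82  0.73  0.18]
[[1.03, -0.29, -0.15, 0.0, 0.0, -0.82], [1.06, -0.14, -0.15, 0.0, 0.0, -0.82], [1.07, 0.02, -0.15, 0.0, 0.0, -0.82], [1.05, 0.17, -0.15, 0.0, 0.0, -0.82], [1.02, 0.32, -0.15, 0.0, 0.0, -0.82], [0.96, 0.46, -0.15, 0.0, 0.0, -0.82], [0.89, 0.59, -0.15, 0.0, 0.0, -0.82], [0.8, 0.71, -0.15, 0.0, 0.0, -0.82]]
```

Request:
drive_tool([
  [0.95, -0.3, -0.15, 0, 0, -0.82],
  [0.95, -0.15, -0.15, 0, 0, -0.82],
  [0.95, 0, -0.15, 0, 0, -0.82],
  [0.95, 0.15, -0.15, 0, 0, -0.82],
  [0.95, 0.3, -0.15, 0, 0, -0.82],
  [0.95, 0.45, -0.15, 0, 0, -0.82],
  [0.9, 0.6, -0.15, 0, 0, -0.82],
  [0.8, 0.7, -0.15, 0, 0, -0.82],
])

```text
t: 2.65
position: [0.4985, -0.4027, 0.2989]
tool_rot: [0.763, 0.646, -0.003, 0.0]
contact_force: [-0.1, 0.3, 0.3]
width: 0.0881
```

```bash
python3 - <<'E'
from h import *
plan([.52,-.40,.30],79,2)
E
```

```text
at 2.65 [ 0.4985 -0.4027  0.2989] yaw 80.53 tilt [-0.004 -0.004] w 0.0881 F [-0.09  0.29  0.26]
[[0.06, 0.21, -0.01, -0.01, 0.01, 0.08], [0.06, 0.21, -0.01, -0.01, 0.01, 0.08]]
```

Request:
drive_tool([
  [0.05, 0.2, 0, 0, 0, 0.05],
  [0, 0, 0, 0, 0, 0],
])

```text
t: 2.9
position: [0.5132, -0.3979, 0.2992]
tool_rot: [0.764, 0.646, -0.001, 0.001]
contact_force: [-1.3, -0.5, 0.5]
width: 0.0882
```

```bash
python3 - <<'E'
from h import *
s,im=grab('wrist','b_wrist'); np.save('pics/b_s.npy',s,allow_pickle=True); print(s['position'],s['dq'].max())
E
```

```text
[ 0.51315333 -0.39787542  0.29922908] 0.007318052529812295
```

View pics/b_wrist.png

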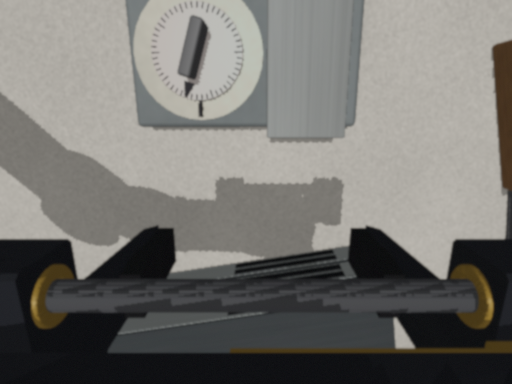

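```bash
python3 - <<'E'
from h import *
s=np.load('pics/b_s.npy',allow_pickle=True).item(); c=cam('wrist',s)
im=cv2.imread('pics/b_wrist.png')[:,:,::-1]; crop(im,120,0,370,150,3,'b_crop')
print('dial',back(c,[[197,52]],.056)); P=back(c,[[268,137],[345,137],[352,0],[269,0]],.081); print('pan',P)
E
```

```text
dial [[ 0.46105404 -0.2610869   0.056     ]]
pan [[ 0.52582446 -0.36735221  0.081     ]
 [ 0.61317168 -0.38202537  0.081     ]
 [ 0.6336614  -0.24363977  0.081     ]
 [ 0.54927417 -0.22944506  0.081     ]]
```

View pics/b_crop.png

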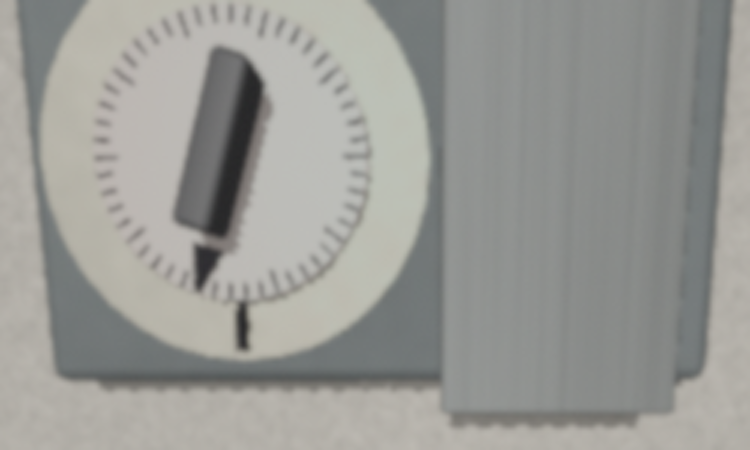

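```bash
python3 - <<'E'
from h import *
plan([.511,.08,.20],88,11)
E
```

```text
at 2.95 [ 0.5129 -0.3977  0.2993] yaw 80.44 tilt [-0.001 -0.002] w 0.0886 F [ 0.45  0.34 -0.55]
[[0.86, -0.15, 0.18, -0.0, 0.0, -0.07], [0.86, -0.14, 0.18, -0.0, 0.0, -0.07], [0.86, -0.13, 0.18, -0.0, 0.0, -0.07], [0.86, -0.12, 0.18, -0.0, 0.0, -0.07], [0.86, -0.11, 0.18, -0.0, 0.0, -0.07], [0.86, -0.1, 0.18, -0.0, 0.0, -0.07], [0.86, -0.09, 0.18, -0.0, 0.0, -0.07], [0.87, -0.08, 0.18, -0.0, 0.0, -0.07], [0.87, -0.06, 0.18, -0.0, 0.0, -0.07], [0.87, -0.05, 0.18, -0.0, 0.0, -0.07], [0.87, -0.04, 0.18, -0.0, 0.0, -0.07]]
```

Request:
drive_tool([
  [0.9, -0.15, 0.18, 0, 0, -0.07],
  [0.9, -0.14, 0.18, 0, 0, -0.07],
  [0.9, -0.13, 0.18, 0, 0, -0.07],
  [0.9, -0.12, 0.18, 0, 0, -0.07],
  [0.9, -0.11, 0.18, 0, 0, -0.07],
  [0.9, -0.1, 0.18, 0, 0, -0.07],
  [0.9, -0.09, 0.18, 0, 0, -0.07],
  [0.9, -0.08, 0.18, 0, 0, -0.07],
])

```text
t: 3.95
position: [0.5066, -0.0463, 0.2221]
tool_rot: [0.744, 0.668, -0.007, 0.003]
contact_force: [-0.0, -0.7, -0.0]
width: 0.0882
```

Request:
drive_tool([
  [0.9, -0.06, 0.18, 0, 0, -0.07],
  [0.9, -0.05, 0.18, 0, 0, -0.07],
  [0.8, -0.04, 0.18, 0, 0, -0.07],
  [0, 0, 0, 0, 0, 0],
])

```text
t: 4.45
position: [0.5102, 0.0825, 0.1922]
tool_rot: [0.734, 0.679, -0.008, 0.004]
contact_force: [-0.8, -0.8, 0.3]
width: 0.0884
```

```bash
python3 - <<'E'
from h import *
s,im=grab('wrist','d_wrist'); np.save('pics/d_s.npy',s,allow_pickle=True); print(s['position'],yaw(s))
c=cam('wrist',s)
for o in ['handle','module']:
    r=outline_of('wrist',o)
    for q in r[:2]:
        ys,xs=np.nonzero(q['region']); print(o,q['confidence'],q['extent'],back(c,[[xs.mean(),ys.mean()]],.026))
E
```

```text
[0.51019888 0.08253955 0.19220233] 85.57954887584849
handle 0.98 [246.3, 1.4, 261.4, 43.5] [[0.51386151 0.22066646 0.026     ]]
module 0.89 [245.0, 2.0, 262.1, 44.9] [[0.51397497 0.22065661 0.026     ]]
```

View pics/d_wrist.png

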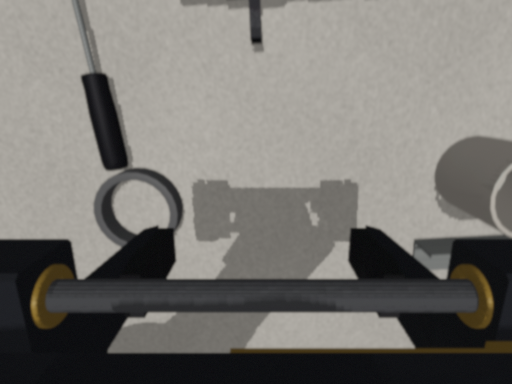

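```bash
python3 - <<'E'
from h import *
s=np.load('pics/d_s.npy',allow_pickle=True).item(); c=cam('wrist',s)
im=cv2.imread('pics/d_wrist.png')[:,:,::-1]; crop(im,170,0,340,60,4,'d_crop')
print(back(c,[[257,37],[254.5,3]],.038))
plan([.512,.215,.10],88,4)
E
```

```text
[[0.51503599 0.20500385 0.038     ]
 [0.51504696 0.23126076 0.038     ]]
at 4.6 [0.5107 0.0779 0.1925] yaw 85.2 tilt [-0.006 -0.02 ] w 0.088 F [ 0.66 -0.84  0.01]
[[0.69, -0.05, 0.45, -0.01, 0.03, -0.07], [0.69, -0.04, 0.45, -0.01, 0.03, -0.07], [0.69, -0.03, 0.46, -0.01, 0.03, -0.07], [0.69, -0.03, 0.46, -0.01, 0.03, -0.07]]
```

View pics/d_crop.png

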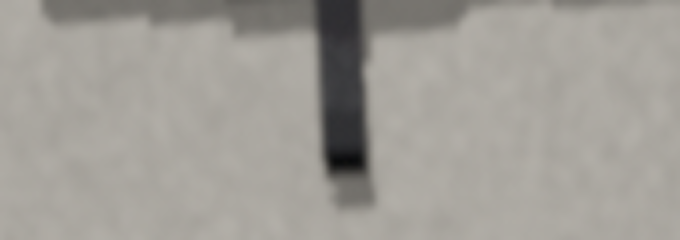

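Request:
drive_tool([
  [0.7, -0.02, 0.45, -0.01, 0.03, -0.07],
  [0.7, -0.02, 0.45, -0.01, 0.03, -0.07],
  [0.7, -0.01, 0.45, -0.01, 0.03, -0.07],
  [0.68, 0, 0.45, -0.01, 0.03, -0.07],
  [0, 0, 0, 0, 0, 0],
])

```text
t: 5.22
position: [0.5235, 0.2044, 0.0994]
tool_rot: [0.727, 0.687, 0.001, 0.005]
contact_force: [0.0, -0.4, 1.0]
width: 0.0881
```

```bash
python3 - <<'E'
from h import *
plan([.5135,.216,.007],88,3)
grab('wrist','e_wrist');s,im=grab('side','e_side'); crop(im,180,90,300,190,5,'e_crop')
E
```

```text
at 5.22 [0.5235 0.2044 0.0994] yaw 86.74 tilt [ 0.008 -0.006] w 0.0881 F [ 0.02 -0.39  1.  ]
[[0.08, -0.08, 0.62, 0.01, 0.01, -0.04], [0.08, -0.07, 0.62, 0.01, 0.01, -0.04], [0.08, -0.07, 0.62, 0.01, 0.01, -0.04]]
```

View pics/e_wrist.png

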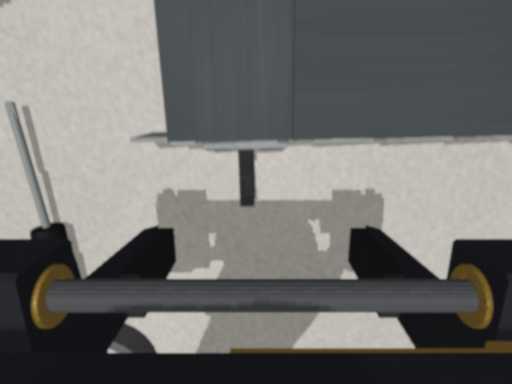

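View pics/e_crop.png

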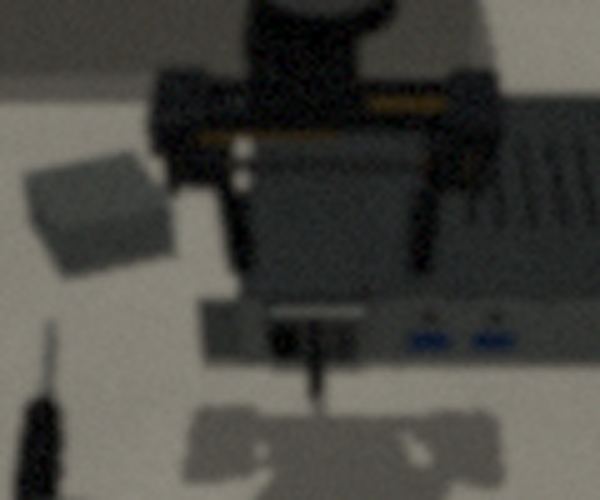

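```bash
python3 - <<'E'
from h import *
s=read_state(); c=cam('wrist',s); print(s['position'],yaw(s))
print('tip',back(c,[[247,197]],.038)); P=back(c,[[205,148],[283,147]],.040);print('blk',P,P.mean(0))
P=back(c,[[170,142],[505,135]],.048); d=P[1]-P[0]; print('front',P,np.degrees(np.arctan2(d[1],d[0])))
d=P=back(c,[[168,139],[157,0],[294,135],[292,0]],.048); print(np.degrees(np.arctan2(P[1,1]-P[0,1],P[1,0]-P[0,0])),np.degrees(np.arctan2(P[3,1]-P[2,1],P[3,0]-P[2,0])))
plan([.5135,.216,.007],88,3)
E
```

```text
[0.52443486 0.20091301 0.10058163] 86.50251384860411
tip [[0.5155018  0.20755522 0.038     ]]
blk [[0.49056126 0.24345153 0.04      ]
 [0.54175889 0.24093855 0.04      ]] [0.51616008 0.24219504 0.04      ]
front [[0.47052671 0.24959499 0.048     ]
 [0.68116809 0.24097648 0.048     ]] -2.3429829000579065
86.41786175826375 89.00596261197099
at 5.33 [0.5244 0.2009 0.1006] yaw 86.5 tilt [ 0.009 -0.009] w 0.0879 F [-0.04  0.14 -0.94]
[[0.1, -0.08, 0.62, 0.02, 0.02, -0.05], [0.1, -0.08, 0.62, 0.02, 0.02, -0.05], [0.1, -0.08, 0.62, 0.02, 0.02, -0.05]]
```

Request:
drive_tool([
  [0.16, -0.08, 0.5, 0.02, 0.03, -0.05],
  [0.1, -0.06, 0.55, 0.02, 0.03, -0.05],
  [0.05, -0.04, 0.5, 0.01, 0.02, -0.05],
  [0, 0, 0, 0, 0, 0],
])

```text
t: 5.82
position: [0.5223, 0.206, 0.0255]
tool_rot: [0.724, 0.689, 0.003, 0.002]
contact_force: [0.6, -0.5, 0.4]
width: 0.0879
```

```bash
python3 - <<'E'
from h import *
plan([.5155,.217,.008],88,1)
E
```

```text
at 5.83 [0.5223 0.206  0.0255] yaw 87.16 tilt [0.008 0.001] w 0.0879 F [ 0.65 -0.54  0.42]
[[0.21, -0.15, 0.35, 0.05, -0.01, -0.08]]
```

Request:
drive_tool([
  [0.22, -0.15, 0.35, 0.05, 0, -0.08],
  [0, 0, 0, 0, 0, 0],
])

```text
t: 6.08
position: [0.5169, 0.2167, 0.0091]
tool_rot: [0.72, 0.694, 0.001, -0.0]
contact_force: [0.1, -0.4, 1.1]
width: 0.0881
```

```bash
python3 - <<'E'
from h import *
plan([.5155,.217,.008],88,1)
E
```

```text
at 6.08 [0.5169 0.2167 0.0091] yaw 87.82 tilt [0.002 0.002] w 0.0881 F [ 0.1  -0.36  1.07]
[[0.01, -0.03, 0.02, 0.01, -0.01, -0.02]]
```

Close on the handle.

Request:
drive_tool([
  [0, -0.03, 0, 0, 0, 0],
  [0, 0, 0, 0, 0, 0],
  [0, 0, 0, 0, 0, 0],
  [0, 0, 0, 0, 0, 0],
  [0, 0, 0, 0, 0, 0],
], jaw=0, squeeze=25)

```text
t: 6.7
position: [0.5165, 0.2167, 0.0107]
tool_rot: [0.721, 0.693, 0.003, 0.001]
contact_force: [1.0, -0.8, -0.3]
width: 0.0401
```

```bash
python3 - <<'E'
from h import *
plan([.5155,.217,.008],88,1)
E
```

```text
at 6.7 [0.5165 0.2167 0.0107] yaw 87.79 tilt [0.005 0.003] w 0.0401 F [ 0.96 -0.83 -0.28]
[[0.0, -0.02, 0.05, 0.03, -0.02, -0.02]]
```

Request:
drive_tool([
  [0, 0, 0.03, 0, 0, 0],
  [0, 0, 0, 0, 0, 0],
  [0, 0, 0, 0, 0, 0],
  [0, 0, 0, 0, 0, 0],
  [0, 0, 0, 0, 0, 0],
])

```text
t: 7.32
position: [0.5158, 0.2166, 0.0091]
tool_rot: [0.72, 0.694, 0.002, 0.0]
contact_force: [-0.5, -0.6, -0.3]
width: 0.0098
```

```bash
python3 - <<'E'
from h import *
plan([.5085,.017,.009],88,10)
E
```

```text
at 7.33 [0.5158 0.2166 0.0091] yaw 87.86 tilt [0.004 0.002] w 0.0098 F [-0.46 -0.62 -0.32]
[[-0.4, 0.0, -0.0, 0.0, -0.0, -0.0], [-0.4, 0.0, -0.0, 0.0, -0.0, -0.0], [-0.4, 0.0, -0.0, 0.0, -0.0, -0.0], [-0.4, 0.0, -0.0, 0.0, -0.0, -0.0], [-0.4, 0.0, -0.0, 0.0, -0.0, -0.0], [-0.4, -0.0, -0.0, 0.0, -0.0, -0.0], [-0.4, -0.0, -0.0, 0.0, -0.0, -0.0], [-0.4, -0.0, -0.0, 0.0, -0.0, -0.0], [-0.4, -0.0, -0.0, 0.0, -0.0, -0.0], [-0.4, -0.0, 0.0, 0.0, -0.0, -0.0]]
```

Request:
drive_tool([
  [-0.3, 0, 0, 0, 0, 0],
  [-0.4, 0, 0, 0, 0, 0],
  [-0.4, 0, 0, 0, 0, 0],
  [-0.4, 0, 0, 0, 0, 0],
])

```text
t: 7.82
position: [0.5137, 0.1411, 0.0091]
tool_rot: [0.72, 0.694, 0.005, -0.001]
contact_force: [0.1, 4.3, 0.9]
width: 0.0095
```

```bash
python3 - <<'E'
from h import *
plan([.509,.017,.009],88,7)
E
```

```text
at 7.83 [0.5137 0.1411 0.0091] yaw 87.96 tilt [0.006 0.009] w 0.0095 F [0.11 4.3  0.92]
[[-0.35, -0.0, -0.0, 0.0, -0.01, -0.0], [-0.35, -0.0, -0.0, 0.0, -0.01, -0.0], [-0.35, -0.0, -0.0, 0.0, -0.01, -0.0], [-0.35, -0.0, -0.0, 0.0, -0.01, -0.0], [-0.35, -0.0, -0.0, 0.0, -0.01, -0.0], [-0.35, -0.0, -0.0, 0.0, -0.01, -0.0], [-0.35, -0.0, -0.0, 0.0, -0.01, -0.0]]
```

Request:
drive_tool([
  [-0.38, 0, 0, 0, -0.01, 0],
  [-0.38, 0, 0, 0, -0.01, 0],
  [-0.38, 0, 0, 0, -0.01, 0],
  [-0.38, 0, 0, 0, -0.01, 0],
  [-0.38, 0, 0, 0, -0.01, 0],
  [-0.38, 0, 0, 0, -0.01, 0],
  [-0.25, 0, 0, 0, 0, 0],
  [0, 0, 0, 0, 0, 0],
])

```text
t: 8.82
position: [0.509, 0.0035, 0.009]
tool_rot: [0.721, 0.693, 0.002, 0.003]
contact_force: [-0.3, -0.4, 2.3]
width: 0.0097
```

```bash
python3 - <<'E'
from h import *
plan([.509,.017,.009],88,1)
s,im=grab('top','f_top'); crop(im,60,70,260,270,4,'f_crop')
E
```

```text
at 8.82 [0.509  0.0035 0.009 ] yaw 87.72 tilt [ 0.007 -0.002] w 0.0097 F [-0.25 -0.36  2.31]
[[0.27, -0.01, 0.0, 0.04, 0.01, -0.03]]
```

View pics/f_crop.png

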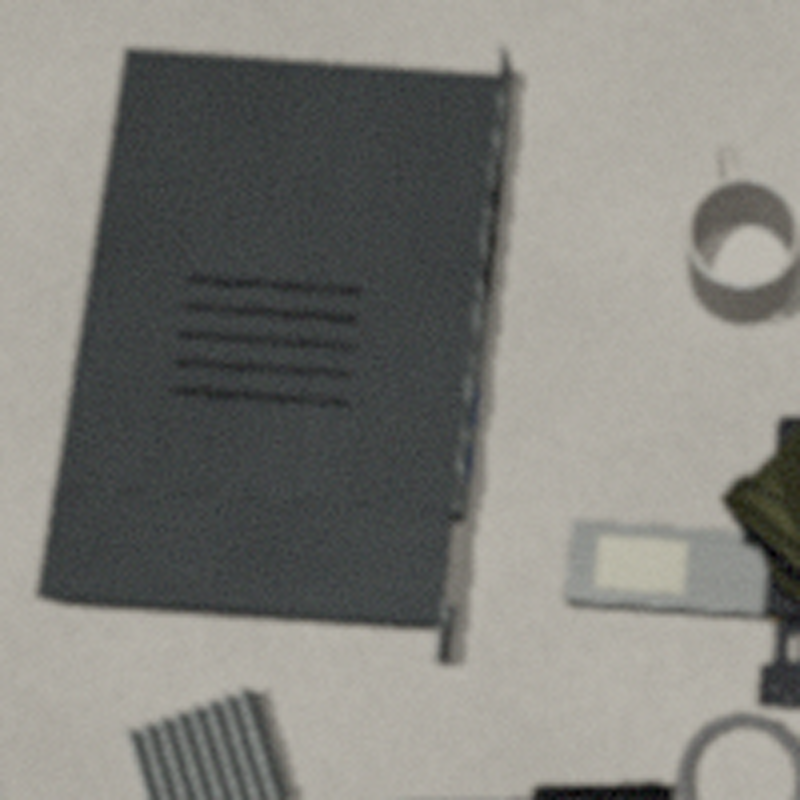

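Request:
drive_tool([
  [0, 0, 0, 0, 0, 0],
  [0, 0, 0, 0, 0, 0],
  [0, 0, 0, 0, 0, 0],
  [0, 0, 0, 0, 0, 0],
  [0, 0, 0, 0, 0, 0],
  [0, 0, 0, 0, 0, 0],
], jaw=1)

```text
t: 9.62
position: [0.5072, 0.0026, 0.0081]
tool_rot: [0.72, 0.694, -0.001, 0.003]
contact_force: [-0.0, 0.2, -0.3]
width: 0.0676
```

Request:
drive_tool([
  [0, 0, -0.8, 0.03, 0, 0],
  [0, 0, -0.8, 0, 0, 0],
  [0, 0, -0.8, 0, 0, 0],
  [0, 0, 0, 0, 0, 0],
])

```text
t: 10.12
position: [0.5069, 0.0036, 0.1309]
tool_rot: [0.72, 0.694, -0.004, 0.001]
contact_force: [1.2, 1.8, 0.4]
width: 0.0881
```

```bash
python3 - <<'E'
from h import *
s,im=grab('wrist','g_wrist'); np.save('pics/g_s.npy',s,allow_pickle=True);c=cam('wrist',s)
print(s['position'],yaw(s),tilt(s))
r=outline_of('wrist','module')
for q in r[:2]:
    m=q['region'].astype(np.uint8); print(q['confidence'],q['extent'])
    ct=max(cv2.findContours(m,0,2)[0],key=cv2.contourArea); P=back(c,ct[:,0].astype(float),.040); print(cv2.minAreaRect((P[:,:2]*1000).astype(np.float32)))
plan([.512,.0995,.12],88,3)
E
```

```text
[0.50693007 0.00361989 0.130883  ] 87.89419356017119 [-0.004 -0.007]
0.7 [221.9, 0.5, 306.3, 209.5]
((511.4320068359375, 66.16921997070312), (145.20425415039062, 55.81857681274414), 87.66791534423828)
at 10.22 [0.5051 0.0031 0.1285] yaw 87.92 tilt [-0.009 -0.008] w 0.0883 F [-0.91 -0.41 -0.38]
[[0.64, 0.02, 0.05, -0.02, 0.02, -0.0], [0.64, 0.02, 0.05, -0.02, 0.02, -0.0], [0.64, 0.02, 0.05, -0.02, 0.02, -0.0]]
```

View pics/g_wrist.png

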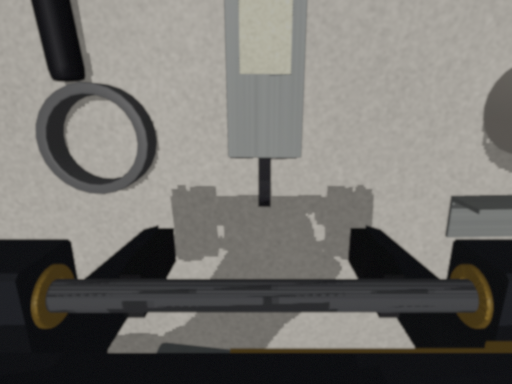

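```bash
python3 - <<'E'
from h import *
s=np.load('pics/g_s.npy',allow_pickle=True).item();c=cam('wrist',s)
print(back(c,[[229,157],[302,157],[225,0],[306,0]],.040))
E
```

```text
[[0.48303389 0.03383741 0.04      ]
 [0.53852408 0.03185748 0.04      ]
 [0.48721202 0.13964985 0.04      ]
 [0.5413395  0.13761332 0.04      ]]
```

Request:
drive_tool([
  [0.66, 0.1, 0.1, 0, 0.03, 0],
  [0.66, 0.05, 0.2, 0, 0.03, 0],
  [0.66, 0.02, 0.2, 0, 0, 0],
  [0.1, 0, 0.2, 0, 0, 0],
  [0, 0, 0, 0, 0, 0],
])

```text
t: 10.85
position: [0.5131, 0.1054, 0.0847]
tool_rot: [0.721, 0.693, -0.009, -0.006]
contact_force: [-0.8, -0.5, -0.8]
width: 0.088
```

```bash
python3 - <<'E'
from h import *
plan([.512,.102,.010],88,3)
E
```

```text
at 10.85 [0.5131 0.1054 0.0847] yaw 87.78 tilt [-0.021 -0.005] w 0.088 F [-0.75 -0.53 -0.84]
[[-0.02, 0.0, 0.5, -0.04, 0.01, -0.01], [-0.02, 0.0, 0.5, -0.04, 0.01, -0.01], [-0.02, -0.0, 0.5, -0.04, 0.01, -0.01]]
```

Request:
drive_tool([
  [-0.03, 0, 0.5, -0.06, 0.01, 0],
  [-0.02, 0, 0.5, -0.04, 0.01, 0],
  [-0.02, 0, 0.4, -0.02, 0, 0],
  [0, 0, 0, 0, 0, 0],
])

```text
t: 11.35
position: [0.5117, 0.0936, 0.0124]
tool_rot: [0.723, 0.691, -0.003, 0.002]
contact_force: [0.4, 0.8, 0.5]
width: 0.0883
```

```bash
python3 - <<'E'
from h import *
plan([.512,.102,.010],88,1)
s,im=grab('side','h_side'); crop(im,180,90,330,230,4,'h_crop')
E
```

```text
at 11.35 [0.5117 0.0936 0.0124] yaw 87.36 tilt [-0.001 -0.008] w 0.0883 F [0.38 0.75 0.49]
[[0.17, -0.0, 0.05, -0.01, 0.05, -0.06]]
```

View pics/h_crop.png

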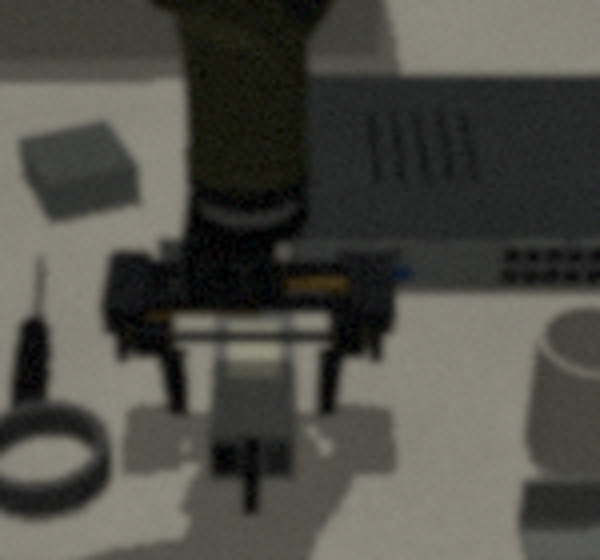

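Well straddled. Shift to centre, square up, and close.

Request:
drive_tool([
  [0.18, 0, 0.04, 0, 0.05, -0.06],
  [0, 0, 0, 0, 0, 0],
  [0, 0, 0, 0, 0, 0],
  [0, 0, 0, 0, 0, 0],
  [0, 0, 0, 0, 0, 0],
  [0, 0, 0, 0, 0, 0],
  [0, 0, 0, 0, 0, 0],
], jaw=0, squeeze=40)

```text
t: 12.28
position: [0.5139, 0.1029, 0.013]
tool_rot: [0.72, 0.694, 0.002, -0.0]
contact_force: [-0.1, 0.3, -1.5]
width: 0.0557
```

```bash
python3 - <<'E'
from h import *
plan([.512,.102,.13],88,4)
print(read_state()['torque'])
E
```

```text
at 12.28 [0.5139 0.1029 0.013 ] yaw 87.9 tilt [0.003 0.003] w 0.0557 F [-0.13  0.31 -1.46]
[[-0.0, -0.01, -0.59, 0.0, -0.0, -0.0], [-0.0, -0.01, -0.59, 0.0, -0.0, -0.0], [-0.0, -0.01, -0.59, 0.0, -0.0, -0.0], [-0.0, -0.01, -0.59, 0.0, -0.0, -0.0]]
[-0.00011317 -0.08386096  0.00483704]
```

Request:
drive_tool([
  [0, 0, -0.3, 0, 0, 0],
  [0, 0, -0.6, 0, 0, 0],
  [0, 0, -0.8, 0, 0, 0],
  [0, 0, -0.8, 0, 0, 0],
  [0, 0, 0, 0, 0, 0],
])

```text
t: 12.9
position: [0.5119, 0.1011, 0.1431]
tool_rot: [0.72, 0.694, -0.0, -0.0]
contact_force: [-0.7, -0.1, -5.3]
width: 0.0555
```

```bash
python3 - <<'E'
from h import *
plan([.5848,-.2815,.155],80.4,10)
s=read_state(); print(s['torque'],s['contact_force'])
s,im=grab('side','i_side'); crop(im,180,90,330,230,4,'i_crop'); s,im=grab('wrist','i_wrist')
E
```

```text
at 12.9 [0.5119 0.1011 0.1431] yaw 87.91 tilt [-0.001  0.   ] w 0.0555 F [-0.66 -0.13 -5.27]
[[-0.76, 0.17, -0.02, -0.0, -0.0, 0.08], [-0.76, 0.18, -0.02, -0.0, -0.0, 0.08], [-0.75, 0.19, -0.02, -0.0, -0.0, 0.08], [-0.75, 0.2, -0.02, -0.0, -0.0, 0.08], [-0.75, 0.21, -0.02, -0.0, -0.0, 0.08], [-0.75, 0.22, -0.02, -0.0, -0.0, 0.08], [-0.74, 0.23, -0.02, -0.0, -0.0, 0.08], [-0.74, 0.24, -0.02, -0.0, -0.0, 0.08], [-0.74, 0.25, -0.02, -0.0, -0.0, 0.08], [-0.73, 0.26, -0.02, -0.0, -0.0, 0.08]]
[-0.03573398 -0.13835628 -0.00208931] [-0.65962447 -0.13328439 -5.26836291]
```

View pics/i_crop.png

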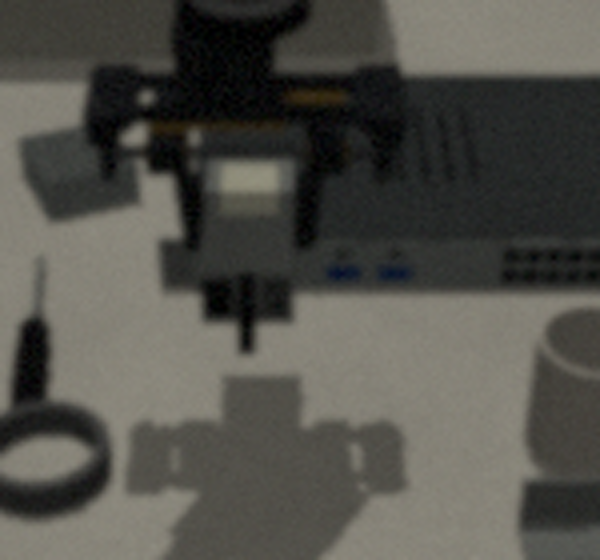

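View pics/i_wrist.png

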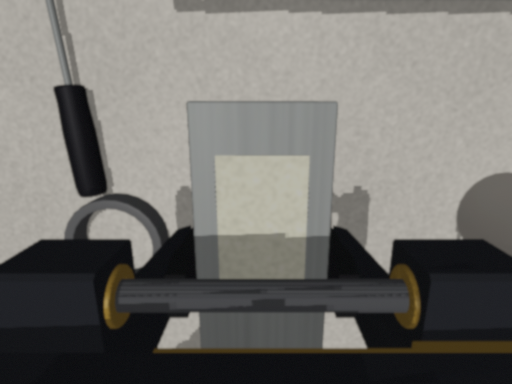

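```bash
python3 - <<'E'
from h import *
p=camera_params('wrist');T=np.array(p['tool_from_camera'])
for px in [(188,101),(337,101)]:
    d=T[:3,:3]@np.array([(px[0]-p['cx'])/p['fx'],-(px[1]-p['cy'])/p['fy'],-1]); t=T[:3,3]
    for z in (-.027,-.030): print(px,(t+d*((z-t[2])/d[2])).round(4))
E
```

```text
(188, 101) [ 0.0695 -0.0267 -0.027 ]
(188, 101) [ 0.0695 -0.026  -0.03  ]
(337, 101) [ 0.0696  0.0278 -0.027 ]
(337, 101) [ 0.0695  0.0271 -0.03  ]
```

Request:
drive_tool([
  [-0.6, 0.15, -0.1, 0, 0, 0.08],
  [-0.78, 0.18, -0.1, 0, 0, 0.08],
  [-0.78, 0.19, -0.1, 0, 0, 0.08],
  [-0.78, 0.2, -0.1, 0, 0, 0.08],
  [-0.78, 0.21, -0.1, 0, 0, 0.08],
  [-0.78, 0.22, 0, 0, 0, 0.08],
  [-0.78, 0.23, 0, 0, 0, 0.08],
  [-0.78, 0.24, 0, 0, 0, 0.08],
])

```text
t: 14.0
position: [0.5563, -0.2137, 0.1502]
tool_rot: [0.754, 0.656, -0.014, -0.012]
contact_force: [1.2, 0.0, -4.9]
width: 0.0556
```

```bash
python3 - <<'E'
from h import *
plan([.5848,-.2815,.155],80.4,3)
E
```

```text
at 14.0 [ 0.5563 -0.2137  0.1502] yaw 82.02 tilt [-0.036  0.   ] w 0.0556 F [ 1.18  0.05 -4.86]
[[-0.42, 0.25, -0.04, -0.07, 0.01, 0.05], [-0.42, 0.25, -0.04, -0.07, 0.01, 0.05], [-0.42, 0.26, -0.03, -0.07, 0.01, 0.05]]
```

Request:
drive_tool([
  [-0.42, 0.25, -0.04, -0.08, 0, 0.05],
  [-0.42, 0.25, -0.04, -0.08, 0, 0.05],
  [-0.4, 0.25, 0, -0.06, 0, 0.05],
  [0, 0, 0, 0, 0, 0],
])

```text
t: 14.5
position: [0.577, -0.2877, 0.1424]
tool_rot: [0.765, 0.643, -0.008, -0.003]
contact_force: [-0.4, 0.1, -5.8]
width: 0.0556
```

```bash
python3 - <<'E'
from h import *
plan([.5848,-.2815,.11],80.4,2)
s,im=grab('wrist','j_wrist'); plan([.5848,-.2815,.11],80.4,2)
s,im=grab('side','j_side')
E
```

```text
at 14.5 [ 0.577  -0.2877  0.1424] yaw 80.1 tilt [-0.017 -0.005] w 0.0556 F [-0.37  0.07 -5.82]
[[0.08, 0.07, 0.32, -0.05, 0.02, -0.02], [0.08, 0.07, 0.32, -0.05, 0.02, -0.02]]
at 14.55 [ 0.5766 -0.2857  0.1423] yaw 80.21 tilt [-0.018 -0.004] w 0.0554 F [-0.73 -0.09 -5.37]
[[0.06, 0.08, 0.32, -0.05, 0.02, -0.01], [0.06, 0.08, 0.32, -0.05, 0.02, -0.01]]
```

View pics/j_side.png

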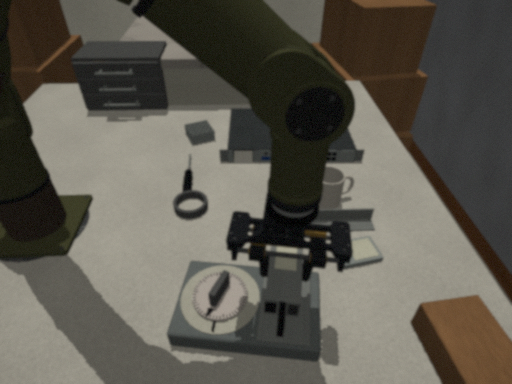

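View pics/j_wrist.png

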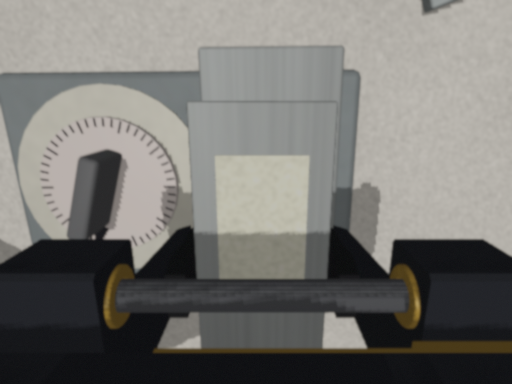

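```bash
python3 - <<'E'
from h import *
s=read_state(); s['position']=np.array([.5768,-.2868,.1423]); c=cam('wrist',s)
P=back(c,[[199.5,46.5],[344,46.5]],.081); m=P.mean(0); a=np.radians(9.6); print(P,m-.095*np.array([np.sin(a),np.cos(a),0]))
d=P[1]-P[0];print(np.degrees(np.arctan2(d[1],d[0])),np.linalg.norm(d))
E
```

```text
[[ 0.55585643 -0.17956372  0.081     ]
 [ 0.64226746 -0.19452408  0.081     ]] [ 0.58321892 -0.28071352  0.081     ]
-9.822261252472682 0.0876965085168632
```

Request:
drive_tool([
  [0.08, 0.09, 0.3, -0.07, 0.02, 0],
  [0.04, 0.08, 0.25, -0.05, 0.02, 0],
  [0, 0, 0.2, 0, 0, 0],
  [0, 0, 0, 0, 0, 0],
])

```text
t: 15.1
position: [0.5851, -0.2745, 0.1021]
tool_rot: [0.762, 0.647, 0.002, -0.001]
contact_force: [-0.6, 0.1, -5.3]
width: 0.0557
```

```bash
python3 - <<'E'
from h import *
plan([.5845,-.2813,.10],80.3,1)
E
```

```text
at 15.1 [ 0.5851 -0.2745  0.1021] yaw 80.67 tilt [0.001 0.004] w 0.0557 F [-0.58  0.06 -5.29]
[[-0.14, 0.01, 0.04, -0.0, -0.03, 0.04]]
```

Request:
drive_tool([
  [-0.14, 0.01, 0, 0, -0.02, 0.04],
  [0, 0, 0, 0, 0, 0],
])

```text
t: 15.35
position: [0.5848, -0.2825, 0.1027]
tool_rot: [0.765, 0.644, 0.0, 0.0]
contact_force: [0.7, -0.3, -5.5]
width: 0.0555
```

```bash
python3 - <<'E'
from h import *
plan([.5845,-.2813,.092],80.3,1)
E
```

```text
at 15.35 [ 0.5848 -0.2825  0.1027] yaw 80.23 tilt [ 0.001 -0.   ] w 0.0555 F [ 0.71 -0.33 -5.48]
[[0.02, -0.01, 0.21, 0.0, 0.0, -0.01]]
```

Request:
drive_tool([
  [0.02, 0, 0.12, 0, 0, 0],
  [0, 0, 0.08, 0, 0, 0],
  [0, 0, 0, 0, 0, 0],
])

```text
t: 15.72
position: [0.5854, -0.2817, 0.0928]
tool_rot: [0.765, 0.644, 0.001, 0.001]
contact_force: [0.2, -0.6, -4.7]
width: 0.0559
```

Request:
drive_tool([
  [0, 0, 0.08, 0, 0, 0],
  [0, 0, 0.08, 0, 0, 0],
  [0, 0, 0, 0, 0, 0],
])

```text
t: 16.1
position: [0.5856, -0.2818, 0.0852]
tool_rot: [0.765, 0.644, 0.001, 0.001]
contact_force: [-2.2, -0.0, -1.6]
width: 0.0559
```

Request:
drive_tool([
  [0, 0, 0.07, 0, 0, 0],
  [0, 0, 0, 0, 0, 0],
  [0, 0, 0, 0, 0, 0],
])

```text
t: 16.48
position: [0.5857, -0.2818, 0.0823]
tool_rot: [0.765, 0.644, 0.001, 0.001]
contact_force: [-1.7, -0.0, 1.1]
width: 0.0557
```

```bash
python3 - <<'E'
from h import *
for i in range(3):
    s=read_state();print(s['t'],s['contact_force'].round(2),s['position'].round(4),s['torque'].round(3),tilt(s),yaw(s)); 
    grab('side','k_side') if i==0 else grab('wrist','k_wrist')
im=cv2.imread('pics/k_side.png')[:,:,::-1]; crop(im,160,200,360,370,4,'k_crop')
E
```

```text
16.475 [-1.65 -0.    1.07] [ 0.5857 -0.2818  0.0823] [0.063 0.322 0.004] [ 0.003 -0.001] 80.18562179508965
16.525 [-0.85  1.11 -0.25] [ 0.5857 -0.2818  0.0823] [ 0.113  0.342 -0.021] [ 0.003 -0.001] 80.18929272589168
16.575 [-1.61  0.06  0.5 ] [ 0.5857 -0.2818  0.0823] [0.073 0.305 0.018] [ 0.003 -0.001] 80.18317377060272
```

View pics/k_crop.png

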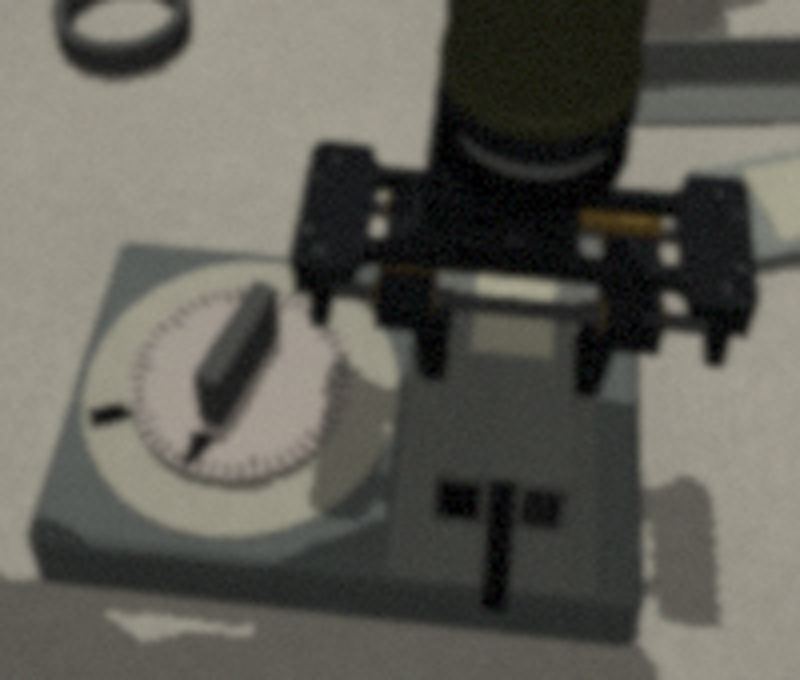

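Request:
drive_tool([
  [0, 0, 0, 0, 0, 0],
  [0, 0, 0, 0, 0, 0],
  [0, 0, 0, 0, 0, 0],
  [0, 0, 0, 0, 0, 0],
  [0, 0, 0, 0, 0, 0],
], jaw=0.88)

```text
t: 17.25
position: [0.5881, -0.2819, 0.0831]
tool_rot: [0.765, 0.644, 0.002, 0.003]
contact_force: [-0.3, 0.2, -0.6]
width: 0.0773
```

Request:
drive_tool([
  [0, 0, -0.3, 0, 0, 0],
  [0, 0, -0.5, 0, 0, 0],
  [0, 0, -0.8, 0, 0, 0],
  [0, 0, -0.8, 0, 0, 0],
  [0, 0, -0.6, 0, 0, 0],
  [0, 0, -0.3, 0, 0, 0],
])

```text
t: 18.0
position: [0.5867, -0.2811, 0.257]
tool_rot: [0.765, 0.644, 0.003, 0.003]
contact_force: [0.1, 0.4, -0.1]
width: 0.0778
```

```bash
python3 - <<'E'
from h import *
plan([.4606,-.40,.27],78,6)
s,im=grab('wrist','l_wrist'); np.save('pics/l_s.npy',s,allow_pickle=True)
E
```

```text
at 18.0 [ 0.5867 -0.2811  0.257 ] yaw 80.25 tilt [ 0.009 -0.002] w 0.0778 F [ 0.09  0.4  -0.11]
[[-0.46, -0.35, -0.05, 0.01, -0.0, 0.04], [-0.46, -0.34, -0.05, 0.01, -0.0, 0.04], [-0.47, -0.34, -0.05, 0.01, -0.0, 0.04], [-0.47, -0.34, -0.04, 0.01, -0.0, 0.04], [-0.47, -0.33, -0.04, 0.01, -0.0, 0.04], [-0.47, -0.33, -0.04, 0.01, -0.0, 0.04]]
```

View pics/l_wrist.png

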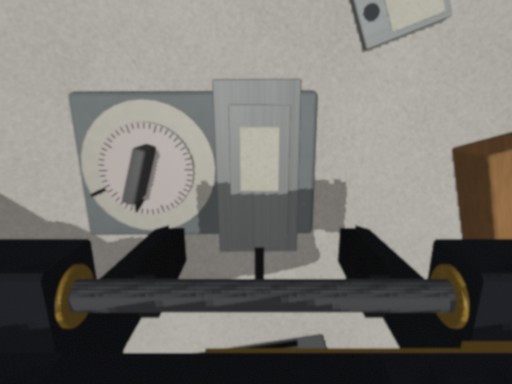

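```bash
python3 - <<'E'
from h import *
im=cv2.imread('pics/l_wrist.png')[:,:,::-1]; crop(im,65,70,325,270,3,'l_crop')
E
```

```text
(no output)
```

View pics/l_crop.png

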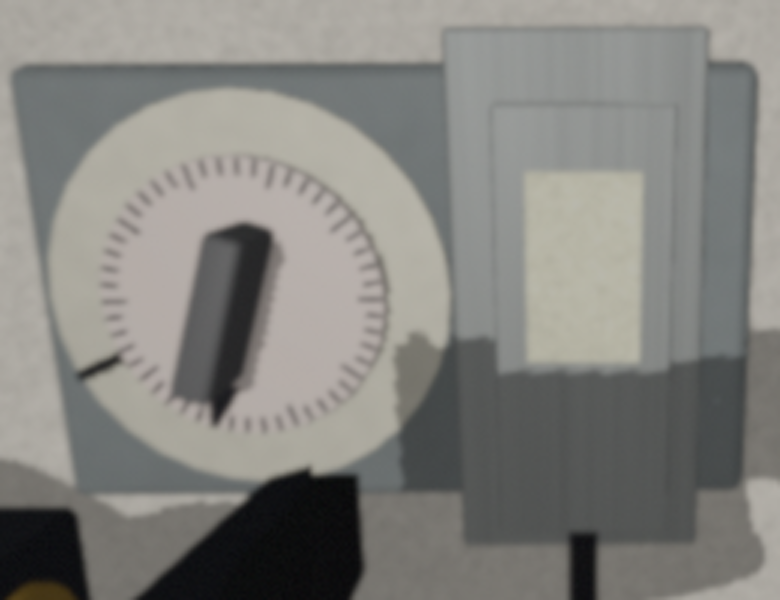

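```bash
python3 - <<'E'
from h import *
s=np.load('pics/l_s.npy',allow_pickle=True).item();c=cam('wrist',s)
f=lambda p,z:back(c,np.array(p,float)/3+[65,70],z)
zp=.081-.0118
F=f([[444,30],[708,30]],zp);N=f([[465,543],[695,543]],zp); print('pan',F,N,(F.mean(0)+N.mean(0))/2)
M=f([[491,105],[676,105]],zp+.04); print('mod',M,M.mean(0)-.07*np.array([np.sin(np.radians(9.6)),np.cos(np.radians(9.6)),0]))
D=f([[104,296],[388,300],[235,154],[246,433]],.056);print('dial',(D[0]+D[1])/2,(D[2]+D[3])/2, np.linalg.norm(D[0]-D[1]),np.linalg.norm(D[2]-D[3]))
ring=f([[49,275],[450,290],[235,87],[250,480]],.046);print('ring',ring.mean(0))
W=f([[216,427]],.056)[0];Pt=f([[80,376]],.058)[0];Pi=f([[122,357]],.058)[0]
C=np.array([.461,-.261,.056])
for cc in (C,(D.mean(0))):
  for n,q in(('w',W),('p',Pt),('pi',Pi)):
    d=q-cc; a=np.degrees(np.arctan2(d[1],d[0])); print(n,np.hypot(d[0],d[1]).round(4),a, 'cw from scale -y:',np.radians((-99.6-a+180)%360-180))
E
```

```text
pan [[ 0.55594758 -0.18207661  0.0692    ]
 [ 0.64324176 -0.19697987  0.0692    ]] [[ 0.52456828 -0.36758821  0.0692    ]
 [ 0.61259182 -0.38306901  0.0692    ]] [ 0.58408736 -0.28242843  0.0692    ]
mod [[ 0.57034166 -0.20912605  0.1092    ]
 [ 0.62528752 -0.21854305  0.1092    ]] [ 0.58614078 -0.28285427  0.1092    ]
dial [ 0.46159136 -0.26116995  0.056     ] [ 0.45944172 -0.26120846  0.056     ] 0.10584099790554796 0.10634981447776405
ring [ 0.45879234 -0.25897073  0.046     ]
w 0.0535 -117.17110087876142 cw from scale -y: 0.3066735635344559
p 0.0711 -165.01430776643915 cw from scale -y: 1.141695048437261
pi 0.0526 -164.6882337114576 cw from scale -y: 1.1360039825725041
w 0.0531 -116.8003626831691 cw from scale -y: 0.30020296135846686
p 0.0706 -165.0612063695947 cw from scale -y: 1.1425135834769113
pi 0.0521 -164.7484903017815 cw from scale -y: 1.1370556584696812
```

```bash
python3 - <<'E'
from h import *
plan([.4605,-.261,.15],63,4); print(read_state()['qpos'].round(2))
E
```

```text
at 18.05 [ 0.5875 -0.2813  0.2585] yaw 80.24 tilt [ 0.011 -0.002] w 0.0777 F [ 0.99 -0.8   1.76]
[[-0.01, -0.65, 0.54, 0.02, -0.0, 0.43], [-0.06, -0.65, 0.54, 0.02, -0.0, 0.43], [-0.1, -0.64, 0.54, 0.02, -0.0, 0.43], [-0.15, -0.63, 0.54, 0.02, -0.0, 0.43]]
[ 0.68  0.75 -0.58  1.46  0.44  1.06 -0.17]
```

Request:
drive_tool([
  [0, -0.65, 0.2, 0.02, 0, 0.43],
  [-0.05, -0.65, 0.5, 0.02, 0, 0.43],
  [-0.1, -0.65, 0.6, 0.02, 0, 0.43],
  [-0.15, -0.65, 0.7, 0.02, 0, 0.43],
  [0, 0, 0, 0, 0, 0],
], jaw=0.45)

```text
t: 18.68
position: [0.453, -0.257, 0.1532]
tool_rot: [0.855, 0.519, -0.001, -0.003]
contact_force: [0.2, -0.5, -0.0]
width: 0.0397
```

```bash
python3 - <<'E'
from h import *
plan([.4605,-.261,.066],63,4)
s,im=grab('wrist','m_wrist'); plan([.4605,-.261,.066],63,4)
E
```

```text
at 18.68 [ 0.453  -0.257   0.1532] yaw 62.49 tilt [-0.005  0.005] w 0.0397 F [ 0.17 -0.51 -0.03]
[[-0.0, 0.05, 0.44, -0.01, -0.0, -0.01], [-0.0, 0.04, 0.44, -0.01, -0.0, -0.01], [-0.0, 0.04, 0.44, -0.01, -0.0, -0.01], [-0.0, 0.04, 0.44, -0.01, -0.0, -0.01]]
at 18.73 [ 0.4564 -0.2574  0.1546] yaw 62.53 tilt [0.001 0.004] w 0.0395 F [ 1.1  -0.4   1.51]
[[-0.01, 0.03, 0.44, -0.0, -0.01, -0.01], [-0.01, 0.03, 0.44, -0.0, -0.01, -0.01], [-0.01, 0.03, 0.44, -0.0, -0.01, -0.01], [-0.01, 0.03, 0.44, -0.0, -0.01, -0.01]]
```

View pics/m_wrist.png

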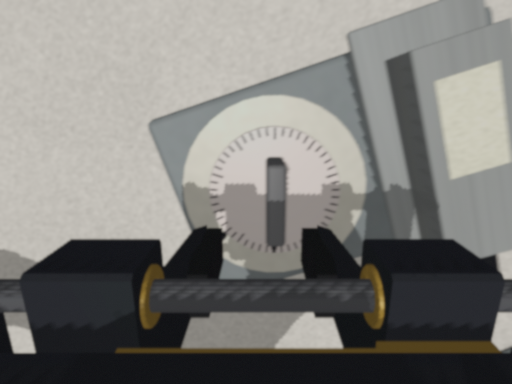

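Request:
drive_tool([
  [0, 0.1, 0.4, 0, 0, 0],
  [0, 0.04, 0.45, 0, 0, 0],
  [0, 0, 0, 0, 0, 0],
])

```text
t: 19.1
position: [0.4689, -0.2616, 0.1108]
tool_rot: [0.854, 0.52, 0.004, 0.001]
contact_force: [0.6, 0.2, 0.1]
width: 0.04
```

```bash
python3 - <<'E'
from h import *
s,im=grab('wrist','n_wrist'); plan([.4605,-.261,.066],63,2)
E
```

```text
at 19.15 [ 0.4694 -0.2617  0.1116] yaw 62.63 tilt [0.01  0.002] w 0.0399 F [-0.18  0.26  0.35]
[[-0.04, -0.09, 0.46, 0.02, -0.02, -0.02], [-0.04, -0.08, 0.46, 0.02, -0.02, -0.02]]
```

View pics/n_wrist.png

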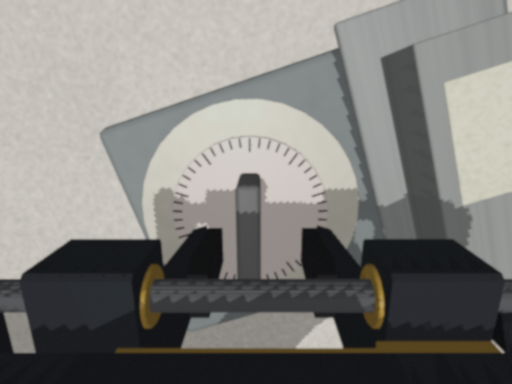

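Request:
drive_tool([
  [-0.04, -0.15, 0, 0, 0, 0],
  [0, 0, 0, 0, 0, 0],
  [-0.04, 0, 0.45, 0, 0, 0],
  [0, 0, 0.4, 0, 0, 0],
  [0, 0, 0, 0, 0, 0],
])

```text
t: 19.77
position: [0.4637, -0.2628, 0.0714]
tool_rot: [0.854, 0.52, 0.007, 0.005]
contact_force: [0.1, -0.2, 0.7]
width: 0.0398
```

```bash
python3 - <<'E'
from h import *
plan([.4605,-.261,.066],63,1)
E
```

```text
at 19.77 [ 0.4637 -0.2628  0.0714] yaw 62.63 tilt [ 0.017 -0.001] w 0.0398 F [ 0.05 -0.19  0.68]
[[0.0, -0.08, 0.11, 0.09, -0.04, -0.04]]
```

Request:
drive_tool([
  [0, -0.06, 0.09, 0.08, -0.03, -0.03],
  [0, 0, 0, 0, 0, 0],
  [0, 0, 0, 0, 0, 0],
  [0, 0, 0, 0, 0, 0],
  [0, 0, 0, 0, 0, 0],
], jaw=0, squeeze=20)

```text
t: 20.4
position: [0.4605, -0.2611, 0.0684]
tool_rot: [0.853, 0.522, 0.001, -0.0]
contact_force: [-0.4, -0.6, -2.0]
width: 0.0138
```

```bash
python3 - <<'E'
from h import *
plan([.4605,-.261,.066],63-48,6)
s=read_state(); print(s['torque'].round(3))
E
```

```text
at 20.4 [ 0.4605 -0.2611  0.0684] yaw 62.93 tilt [0.002 0.001] w 0.0138 F [-0.4  -0.57 -1.97]
[[0.0, 0.0, 0.01, 0.0, -0.0, 0.8], [0.0, -0.0, 0.01, 0.0, -0.0, 0.8], [0.0, -0.0, 0.01, 0.0, -0.0, 0.8], [0.0, -0.0, 0.01, 0.0, -0.0, 0.8], [0.0, -0.0, 0.01, 0.0, -0.0, 0.8], [0.0, -0.0, 0.01, 0.0, -0.0, 0.8]]
[ 0.053  0.034 -0.042]
```

Request:
drive_tool([
  [0, 0, 0, 0, 0, 0.6],
  [0, 0, 0, 0, 0, 0.6],
  [0, 0, 0, 0, 0, 0.6],
  [0, 0, 0, 0, 0, 0.6],
])

```text
t: 20.9
position: [0.4605, -0.2611, 0.0684]
tool_rot: [0.945, 0.328, 0.001, -0.0]
contact_force: [-0.6, 0.5, -2.8]
width: 0.014
```

```bash
python3 - <<'E'
from h import *
plan([.4605,-.261,.068],63-48,4)
s=read_state(); print(s['torque'].round(3))
E
```

```text
at 20.9 [ 0.4605 -0.2611  0.0684] yaw 38.26 tilt [0.002 0.001] w 0.014 F [-0.61  0.54 -2.83]
[[0.0, -0.0, 0.0, -0.0, -0.0, 0.58], [0.0, -0.0, 0.0, -0.0, -0.0, 0.58], [0.0, -0.0, 0.0, -0.0, -0.0, 0.58], [0.0, -0.0, 0.0, -0.0, -0.0, 0.58]]
[0.113 0.142 0.049]
```

Request:
drive_tool([
  [0, 0, 0, 0, 0, 0.58],
  [0, 0, 0, 0, 0, 0.58],
  [0, 0, 0, 0, 0, 0.58],
  [0, 0, 0, 0, 0, 0.5],
  [0, 0, 0, 0, 0, 0],
])

```text
t: 21.52
position: [0.4605, -0.2611, 0.0684]
tool_rot: [0.991, 0.133, 0.001, -0.0]
contact_force: [-0.3, 0.0, -1.7]
width: 0.014
```

```bash
python3 - <<'E'
from h import *
plan([.4605,-.261,.068],63-48,1)
s,im=grab('side','o_side'); crop(im,160,240,340,370,4,'o_crop')
E
```

```text
at 21.52 [ 0.4605 -0.2611  0.0684] yaw 15.25 tilt [0.001 0.001] w 0.014 F [-0.29  0.01 -1.73]
[[0.0, -0.0, 0.01, -0.0, -0.01, 0.02]]
```

View pics/o_crop.png

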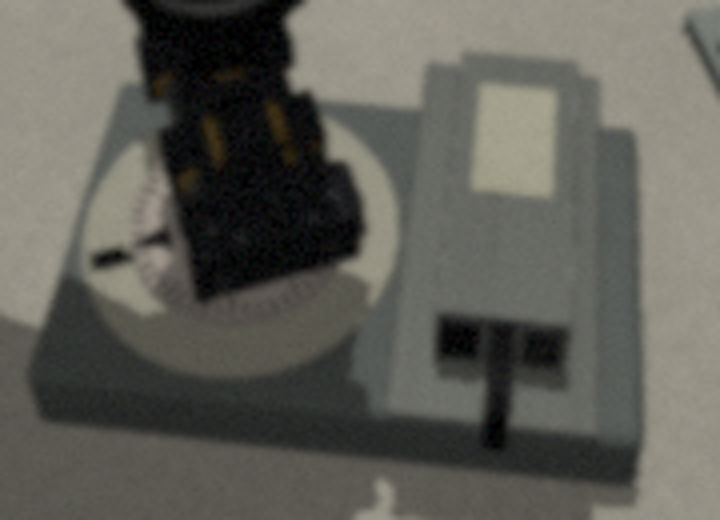

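Request:
drive_tool([
  [0, 0, 0, 0, 0, 0],
  [0, 0, 0, 0, 0, 0],
  [0, 0, 0, 0, 0, 0],
  [0, 0, 0, 0, 0, 0],
], jaw=0.5)

```text
t: 22.08
position: [0.4621, -0.2617, 0.0692]
tool_rot: [0.991, 0.134, 0.002, 0.0]
contact_force: [-0.5, -0.3, 0.5]
width: 0.0441
```

Request:
drive_tool([
  [0, 0, -0.5, 0, 0, 0],
  [0, 0, -0.8, 0, 0, 0],
  [-0.2, 0, -0.8, 0, 0, 0],
  [-0.5, 0, -0.8, 0, 0, 0],
  [-0.3, 0, -0.8, 0, 0, 0],
  [0, 0, 0, 0, 0, 0],
  [0, 0, 0, 0, 0, 0],
], jaw=1)

```text
t: 22.95
position: [0.4118, -0.2753, 0.2588]
tool_rot: [0.991, 0.135, 0.002, 0.0]
contact_force: [0.1, 0.1, 0.8]
width: 0.088
```

```bash
python3 - <<'E'
from h import *
s,im=grab('wrist','p_wrist'); np.save('pics/p_s.npy',s,allow_pickle=True); print(s['t'],s['position'],yaw(s),tilt(s),s['width'])
crop(im,150,60,410,250,3,'p_crop')
E
```

```text
22.95 [ 0.41178299 -0.27527186  0.25884174] 15.533073423734638 [ 0.004 -0.   ] 0.08801943211481501
```

View pics/p_wrist.png

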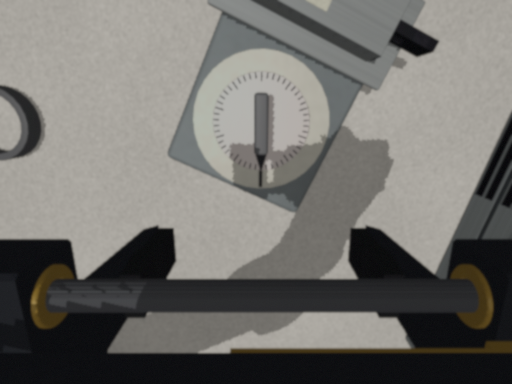

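View pics/p_crop.png

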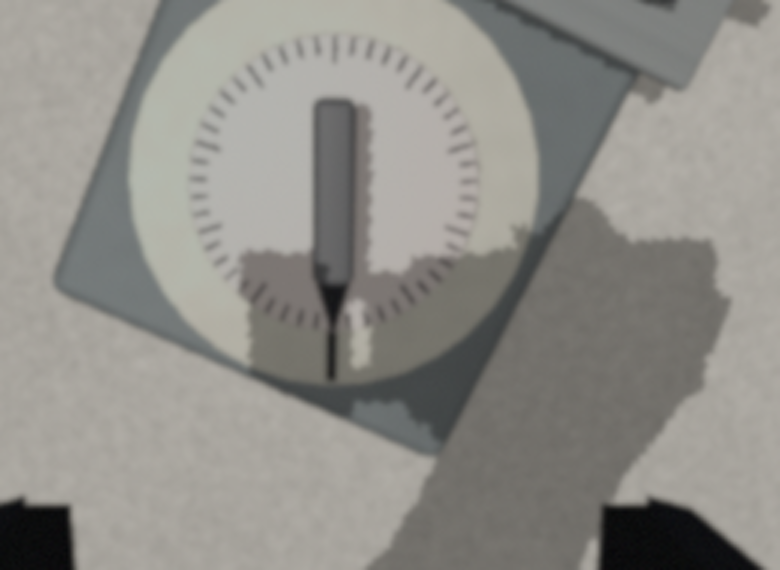

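```bash
python3 - <<'E'
from h import *
s,im=grab('top','q_top'); grab('side','q_side')
a=cv2.imread('pics/a_top.png');d=cv2.absdiff(a,cv2.imread('pics/q_top.png')); cv2.imwrite('pics/q_diff.png',d*3)
E
```

```text
(no output)
```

View pics/q_top.png

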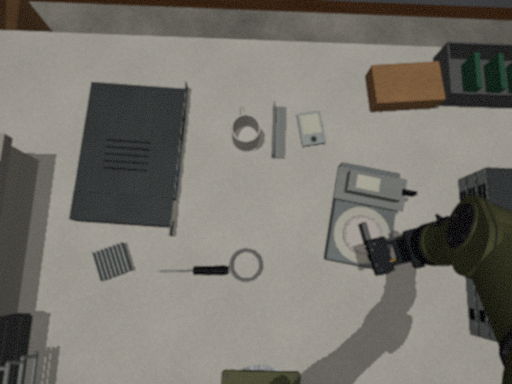

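View pics/q_diff.png

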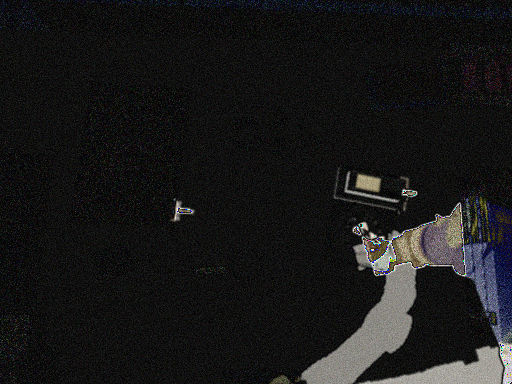

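View pics/q_side.png

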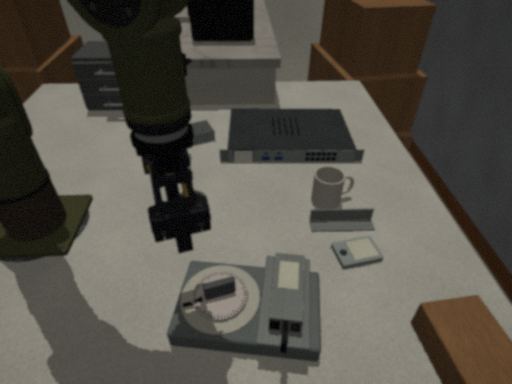

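```bash
python3 -c "
from plant import *
s=read_state();print(s['t'],abs(s['dq']).max(),s['contact_force']);print(sign_off())"
```

```text
23.1 0.002868962489136197 [ 0.73931242 -0.01808458  0.2466445 ]
the job is handed in; nothing more can be done
None
```

The module is out of its bay and resting in the middle of the scale's pan. The dial is turned so the zero wedge stands at the pointer, and the job is handed in at 23.1 s.

- **Drawing out:** I gripped the handle and slid the module about 0.21 m along the bench until it was clear of the chassis, then let it go there.
- **Placing:** I took it again round its body, lifted it (about 5.4 N) and lowered it until the pan carried its weight before opening the jaws. The last pictures put its centre about 2 mm from the pan's, lengthwise and the same side up. The pan sank about 12 mm, worked out from the weight and the pointer angle, not measured directly.
- **Dial:** I turned it about 48° clockwise by the bar grip and let go. In the wrist picture afterwards, the wedge and pointer lie on the same line, well inside half a division (3.6°).
- **Last checks:** The arm was still, clear of everything and showing no contact force. A before-and-after top picture shows the bystanders in place. The one mark on them is a faint trace along the screwdriver's edge, which I took for noise because the gripper never came near it. No check failed.

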